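# Unhasp the sprung end stop and hold it at the pencil line

## Robot

A 6-joint arm with a two-finger parallel gripper is mounted at the origin on the work surface. World frame = base frame: x ahead of the robot, y to its left, z up, the work surface at z = 0. Lengths are in m, angles in rad, forces in N, time in s.
With the tool pointing down it reaches from about 0.375 to 0.925 m from the base axis. Payload 5.7 kg.
Tool frame: the origin (TCP) lies on the centre line of the jaws, within the pads' length; the fingertips stand 22 mm ahead of it and the grasp point (between the pads) lies 3 mm ahead of it (r.tcp_to_tips is the distance from the TCP to the fingertips, in m); z points along the fingers, y is the line along which they close (so a half turn about z gives the same grasp; the last joint's range is limited). The gripper opens to 88 mm and grips with 3 to 60 N. Pads are 20 mm wide; open, the fingers measure 115 mm over their backs; the gripper's body (75 mm by 178 mm) begins 61 mm behind the grasp point.
Start: joints at [1.161, 0.359, 1.51, -0, 1.272, -0.115], TCP at [0.174, 0.574, 0.217] pointing down, gripper open.
Joint ranges: [-2.97, 2.97], [-1.01, 2.36], [0.21, 2.38], [-0.96, 4.11], [0.2, 2.71], [-2.98, 2.98]. Speed limits (rad/s): [2.39, 2.39, 3.14, 3.14, 3.14, 3.14].

## Interface

Orientations are given as a unit quaternion [x, y, z, w].
In Python, from bench import r gives the robot as it stands.
- The arm moves only by the tool carry_out, never from a script. Its argument "series" is a list of rows, each an object with "offset": the shift along the tool's x, y, z in m, a list of three; "turn": the turn, a rotation vector about the tool's x, y, z in degrees, a list of three. A call has 1 to 20 rows; each row is the pose to reach, as a shift and turn from the pose commanded when the call began, along the tool's axes at that moment; what a row does not reach only later rows make up. A row lasts 1/12 s, in which the tool goes at most 41.7 mm and 7.16 degrees, less where a joint would pass 70% of its speed; a pose out of reach is approached as far as the arm can. A call with a gripper value outside its range is refused whole. "fingers" is the opening, from 0 (shut) to 1 (fully open), set as the call begins (left out, the last holds). The fingers move at their own pace and stop on an object; the grip force is fixed at half the most. Time passes only in rows, so rows that repeat a pose let the fingers close. It gives the time, the measured TCP pose, the force, the opening and the grip force at its end, in the units of the state.
- r.state(): the state, without advancing time (a new reading comes with each control period).
- r.capture(name): name is "scene" or "top" or "wrist"; returns the picture (480x640x3 uint8, red, green, blue); there is no depth.
- r.get_calibration(name): a dict with "mtx" (3x3 intrinsics, pixels), "T" (4x4, takes a point from camera to world coordinates); the wrist camera has in their place "mount" (4x4, takes a point from camera to tool coordinates, whose origin is the TCP and whose axes are the flange's). Camera axes: x right, y down, z forward; pixel columns grow to the right and rows downward; lengths in m; the calibration is good to about 2 mm. A picture is of the moment at which its call begins: read the wrist's pose just before it. get_calibration takes no time and is no camera call.
- r.finish_job(): hands the job in; it is judged then, once.
Trained networks look in the newest picture that a camera, given by its name, has taken for a name from the list of things; names that differ only in an ending like _2 or _b are one class to them, and where a whole thing is asked for, a point or a joint stands for the part that bears it (a point fixed in the world has none). Each returns a list of dicts, best first, with "p" (0 to 1); they miss things now and then, are a little off and sometimes report something else, mostly with a low value. They report only what shows in the picture. A call takes as long as a camera call.
- r.recognise(thing, camera): "pixel" ([column, row] in pixels, amid what is visible of it).
- r.masks_of(thing, camera): "pixels" (480x640 bool, what is visible of it) and "pixel" ([column, row] in pixels, amid what is visible of it).
- r.pinpoint(thing, camera): "pixel" ([column, row] in pixels: a listed point, or the origin of a listed thing).
The state is a dict: "time_s": time; "joints": joint angles; "joint_vel": joint speeds; "effort": joint torques, N m; "tcp_pos": TCP position; "tool_rot": TCP orientation; "force": force on the tool from outside, world axes, zero at the start; "torque": the same for the moment, N m; "gripper_width": finger opening in m; "finger_force": force on a finger pad.
Only numpy, scipy, OpenCV 4.12 (cv2) and the standard library are available. Lean on these libraries where they do the work, as an engineer would, in place of code of your own. Each camera call takes 0.05 s, during which the arm holds its last target. There are 200 camera calls.

## Task

Set the spring-loaded end stop to the pencil line on the white board: swing the stop's hasp up off its staple and back well past upright, then pull the slide out by its upright handle, against the spring, until the pointer blade is level with the line. The spring draws the slide back in, so finish while still holding it there with the fingers, at rest, the pointer on the line and the hasp still back. Leave the other things on the bench where they are.

Things in the scene. Friction and masses are not known exactly. Their poses are not given: they have to be found in the camera images.
- stop_unit: The end stop's fixed base: an aluminium channel 360 x 64 mm, 26 mm high, screwed to the bench, with a grey spring housing 80 mm long and 44 mm high at one end. Origin: centre of its underside. Its x axis is level and is the way the slide is pulled out, from the housing towards the open channel; y is level across it, away from the board; z up.
- slide (a joint): How far the dark steel slide is pulled out of the housing end, m: 0 home, 0.15 the end of its travel. The spring pulls it home with about 5 N at 0 and 14 N at 0.15 and draws it back whenever it is let go. While the hasp is down over the staple, the slide can move only about 5 mm.
- handle (a point): Grip point of the slide's upright black handle: 20 mm below the handle's top, on its middle. The handle is a plate 16 mm thick along the unit's x, 40 mm wide along y, from 28 to 80 mm above the bench; this point is at 60 mm. With the slide home it stands over the unit's origin. Moves with the slide.
- pointer (a point): Lower outer tip of the pointer, a straight dark steel blade, 4 mm thick along the unit's x and with its top 32 mm above the bench, that sticks out sideways from a 12 mm wide arm on the slide over the board, 1.5 mm above it, to 84 mm from the unit's middle line. Its middle is what is set to the line. It is at the same place along the unit's x as the handle and moves with the slide.
- line (a point): Middle of the pencil line on the white board's top, 18 mm above the bench. The line is 2.5 mm wide and runs across the whole board (120 mm). Axes parallel to the unit's: x is the way the slide is pulled. The board (260 x 120 x 18 mm) is fixed and lies along the unit; the line is 60 to 125 mm further out than the pointer with the slide home.
- hasp (a joint): Angle of the hasp, rad: 0 lying level over the slide, round the staple; 1.57 upright; 2.2 fully back against its stop over the housing. Its hinge is a little stiff: it stays where it is left.
- tongue (a point): Middle of the hasp's tongue, an upturned steel tab 24 mm wide (along the unit's y), 6 mm thick, 26 mm high, at the free end of the strap; this point is 63 mm from the hinge line along the strap and 14 mm above the strap. With the hasp down it is 52 mm from the unit's origin towards the housing and 63 mm above the bench. The strap is 66 x 24 x 4 mm with a slot, and the steel staple standing on the slide, 60 mm high, comes up through the slot. Moves with the hasp.
- hasp_pivot (a point): Middle of the hasp's hinge line, 115 mm from the unit's origin towards the housing, 49 mm above the bench. The hinge line runs along the unit's y. From down, the tongue rises and swings back towards the housing.
- tape_measure: Bystander, to be left alone: tape measure, black, 72 x 34 x 62 mm, standing on the board beyond its line. Origin: centre of its underside.
- pencil: Bystander, to be left alone: flat carpenter's pencil, 120 mm long, 8 mm high, on the board. Origin: centre of its underside.
- steel_rule: Bystander, to be left alone: steel rule 250 x 30 x 3 mm, on the bench on the robot's side of the stop unit. Origin: centre of its underside.
- glue: Bystander, to be left alone: white plastic glue bottle, 60 mm across, 150 mm high. Origin: centre of its underside.
- screw_jar: Bystander, to be left alone: glass screw jar, 66 mm across, 85 mm high. Origin: centre of its underside.
- offcut: Bystander, to be left alone: chipboard offcut 90 x 60 x 18 mm. Origin: centre of its underside.
- mug: Bystander, to be left alone: white mug, 80 mm across, 90 mm high. Origin: centre of its underside.

How it is judged:
On the way, in this order (a step that is already met when the one before it is completed fails the run):
1. the hasp is swung off the staple and back past upright (more than 1.7 rad) (value of joint hasp above 1.7 rad), for 0.2 s.
2. the slide is pulled out until the pointer is within 5 mm of the line, at rest, in the fingers (x of pointer in the frame of line between -0.005 and 0.005 m and velocity of joint slide between -0.01 and 0.01 m/s and contact force between the fingers and slide above 3 N), for 0.3 s.
At the end, for the whole second after the job is handed in: The pointer is within 5 mm of the pencil line along the pull, the slide at rest (under 10 mm/s) and held by the fingers (contact force over 3 N), the hasp back past upright (over 1.6 rad), through the last second (all of step 2 and value of joint hasp above 1.6 rad); the arm keeps its last pose, push and grip.
It fails at once if another thing on the bench is moved by more than 30 mm (distance of any of tape_measure, pencil, steel_rule, glue, screw_jar, offcut, mug from where it was at the start of the episode above 0.03 m).
It also fails if it takes over 58 s, if anything falls off the work surface, if the arm or the gripper's body presses on something with over 40 N, if the wrist force passes 120 N, or if a joint passes its speed limit or range.

## Working session

There is one attempt and no reset: what is moved stays moved. The work goes in short steps, Python scripts to look and compute and a tool call to move; the robot and the scene stay as the last step left them, time stands still between calls to the robot, and variables do not carry over. Pictures are saved under pics/ and viewed, at most 12 in all, crops included, and the job is handed in when it is done.

Besides the shell and the picture viewer there is one more tool, called after "Emit:" as name([rows], argument=value, ...), one row to a line, values as JSON. carry_out: Moves the arm, as the interface text tells. Its arguments: {"type":"object","properties":{"series":{"type":"array"},"fingers":{"type":"number"}},"required":["series"]}

```bash
mkdir -p pics; cat > h.py <<'E'
import numpy as np, cv2
from bench import r
from scipy.spatial.transform import Rotation as R
def ray(cam,px,T=None):
    c=r.get_calibration(cam); K=np.array(c["mtx"]); 
    if T is None: T=np.array(c["T"])
    d=T[:3,:3]@np.linalg.solve(K,[px[0],px[1],1.]); return T[:3,3],d
def atz(cam,px,z,T=None):
    o,d=ray(cam,px,T); return o+d*(z-o[2])/d[2]
def proj(cam,P):
    c=r.get_calibration(cam);T=np.linalg.inv(np.array(c["T"]));p=T[:3,:3]@np.array(P)+T[:3,3];p=np.array(c["mtx"])@p;return p[:2]/p[2]
E
cat > a.py <<'E'
from h import *
np.set_printoptions(precision=4,suppress=True)
print(r.state()["tcp_pos"],r.state()["tool_rot"],r.state()["time_s"])
for cam in("top","scene"):
    im=r.capture(cam); cv2.imwrite(f"pics/{cam}.png",im[:,:,::-1])
    for t,z in(("handle",.06),("pointer",.0195),("line",.018),("tongue",.063),("hasp_pivot",.049),("stop_unit",0)):
        for q in r.pinpoint(t,cam)[:2]: print(cam,t,round(q["p"],2),np.array(q["pixel"]),atz(cam,q["pixel"],z))
E
python3 a.py
```

```text
[0.1741 0.5735 0.2164] [ 0.1469  0.9892 -0.0009 -0.0002] 0.0
top pointer 0.65 [336.8 204.1] [ 0.6624 -0.0392  0.0195]
top line 0.77 [288.2 211.3] [0.6451 0.0701 0.018 ]
top line 0.48 [343.1 242.9] [ 0.575  -0.0539  0.018 ]
top tongue 0.55 [366.1 237.8] [ 0.5832 -0.1007  0.063 ]
top hasp_pivot 0.56 [394.3 235.1] [ 0.5908 -0.1639  0.049 ]
top stop_unit 0.85 [341.8 241.9] [ 0.5785 -0.0519  0.    ]
scene handle 0.85 [303.1 240.4] [ 0.5767 -0.0428  0.06  ]
scene pointer 0.58 [327.6 267.6] [ 0.6644 -0.0378  0.0195]
scene line 0.74 [354.4 248.2] [0.6537 0.0692 0.018 ]
scene tongue 0.74 [288.9 250.4] [ 0.5864 -0.0983  0.063 ]
scene hasp_pivot 0.64 [270.2 267.9] [ 0.5941 -0.1652  0.049 ]
scene stop_unit 0.56 [299.8 259. ] [ 0.5717 -0.0527  0.    ]
```

View pics/top.png

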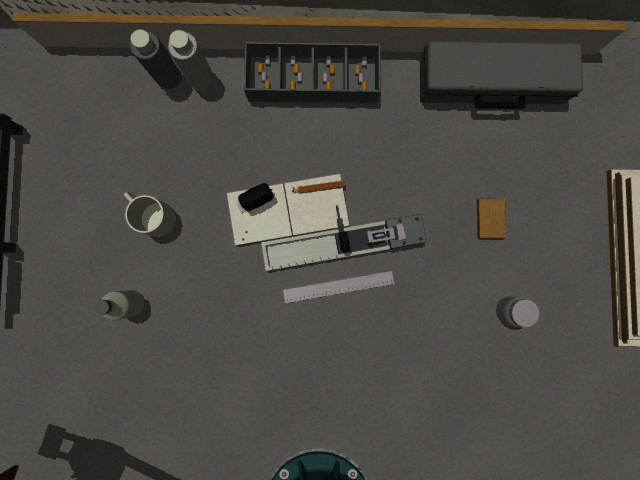

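View pics/scene.png

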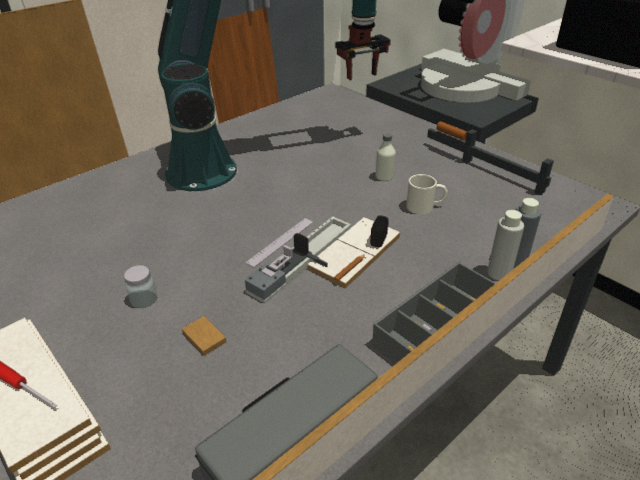

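The top view shows the unit with its housing at (406,230), handle at (343,242) and pointer at (338,205). The line is near (288,212) and the unit x axis runs roughly along world +y. The scene view agrees, with the handle at (302,242). Next I fit the pose and work out a move to a close wrist view.

```bash
cat > b.py <<'E'
from h import *
np.set_printoptions(precision=4,suppress=True)
s=r.state();Q=R.from_quat(s["tool_rot"])
print(r.get_calibration("wrist"))
a=np.deg2rad(97.3); y=np.array([np.cos(a),np.sin(a),0]); z=np.array([0,0,-1.]); x=np.cross(y,z)
Rt=R.from_matrix(np.c_[x,y,z])
print("off",Q.inv().apply(np.array([.58,-.06,.30])-s["tcp_pos"]),"turn",np.rad2deg((Q.inv()*Rt).as_rotvec()))
E
python3 b.py
```

```text
{'mtx': array([[411.4484,   0.    , 318.4333],
       [  0.    , 411.4484, 245.9689],
       [  0.    ,   0.    ,   1.    ]]), 'mount': array([[-0.0015, -0.9532, -0.3023,  0.0842],
       [ 1.    , -0.0015, -0.0002, -0.0005],
       [-0.0003, -0.3023,  0.9532, -0.1665],
       [ 0.    ,  0.    ,  0.    ,  1.    ]])}
off [-0.5724 -0.4889 -0.0827] turn [ -0.0047  -0.0022 -24.1887]
```

Emit:
carry_out([
  {"offset": [0, 0, -0.04], "turn": [0, 0, 0]},
  {"offset": [-0.03, -0.025, -0.07], "turn": [0, 0, -2]},
  {"offset": [-0.06, -0.05, -0.083], "turn": [0, 0, -4]},
  {"offset": [-0.09, -0.077, -0.083], "turn": [0, 0, -6]},
  {"offset": [-0.12, -0.1, -0.083], "turn": [0, 0, -8]},
  {"offset": [-0.15, -0.128, -0.083], "turn": [0, 0, -10]},
  {"offset": [-0.18, -0.154, -0.083], "turn": [0, 0, -12]},
  {"offset": [-0.21, -0.18, -0.083], "turn": [0, 0, -14]},
  {"offset": [-0.24, -0.205, -0.083], "turn": [0, 0, -16]},
  {"offset": [-0.27, -0.23, -0.083], "turn": [0, 0, -18]},
  {"offset": [-0.3, -0.256, -0.083], "turn": [0, 0, -20]},
  {"offset": [-0.33, -0.282, -0.083], "turn": [0, 0, -22]},
  {"offset": [-0.36, -0.307, -0.083], "turn": [0, 0, -24]},
  {"offset": [-0.39, -0.333, -0.083], "turn": [0, 0, -24]},
  {"offset": [-0.42, -0.359, -0.083], "turn": [0, 0, -24]},
  {"offset": [-0.45, -0.384, -0.083], "turn": [0, 0, -24]},
  {"offset": [-0.48, -0.41, -0.083], "turn": [0, 0, -24]},
  {"offset": [-0.51, -0.436, -0.083], "turn": [0, 0, -24]},
  {"offset": [-0.54, -0.461, -0.083], "turn": [0, 0, -24]},
  {"offset": [-0.572, -0.489, -0.083], "turn": [0, 0, -24]},
])

```text
time_s: 2.37
tcp_pos: [0.5797, -0.0609, 0.3004]
tool_rot: [-0.062, 0.998, 0.0, 0.0]
force: [0.6, 0.2, -1.1]
gripper_width: 0.088
finger_force: 0.0
```

```bash
cat > c.py <<'E'
from h import *
np.set_printoptions(precision=4,suppress=True)
import sys
def wT():
    s=r.state();T=np.eye(4);T[:3,:3]=R.from_quat(s["tool_rot"]).as_matrix();T[:3,3]=s["tcp_pos"]
    return T@np.array(r.get_calibration("wrist")["mount"])
if __name__=="__main__":
    s=r.state();print(s["time_s"],s["tcp_pos"],s["tool_rot"],s["joints"],s["force"])
    T=wT();im=r.capture("wrist");cv2.imwrite(f"pics/{sys.argv[1]}.png",im[:,:,::-1])
    for t,z in(("handle",.06),("pointer",.0195),("line",.018),("tongue",.063),("hasp_pivot",.049),("stop_unit",0)):
        for q in r.pinpoint(t,"wrist")[:2]: print(t,round(q["p"],2),np.array(q["pixel"]),atz("wrist",q["pixel"],z,T))
E
python3 c.py w1
```

```text
2.3667 [ 0.5797 -0.0609  0.3004] [-0.0619  0.9981  0.0001  0.0001] [-0.2233  0.2711  1.4313  0.0003  1.439  -1.9181] [ 0.5589  0.1897 -1.1122]
handle 0.74 [330.4 201.3] [ 0.5761 -0.0494  0.06  ]
pointer 0.85 [331.1 260.9] [ 0.6531 -0.0373  0.0195]
pointer 0.25 [276.7 200.8] [ 0.5907 -0.106   0.0195]
line 0.56 [426.3 272.3] [0.6541 0.0752 0.018 ]
tongue 0.71 [275.2 201.3] [ 0.5822 -0.1041  0.063 ]
hasp_pivot 0.67 [215.3 204.2] [ 0.5957 -0.1663  0.049 ]
hasp_pivot 0.5 [327.5 199.8] [ 0.577 -0.052  0.049]
stop_unit 0.84 [326.  188.8] [ 0.5741 -0.053   0.    ]
stop_unit 0.17 [218.3 202.2] [ 0.6047 -0.1741  0.    ]
```

View pics/w1.png

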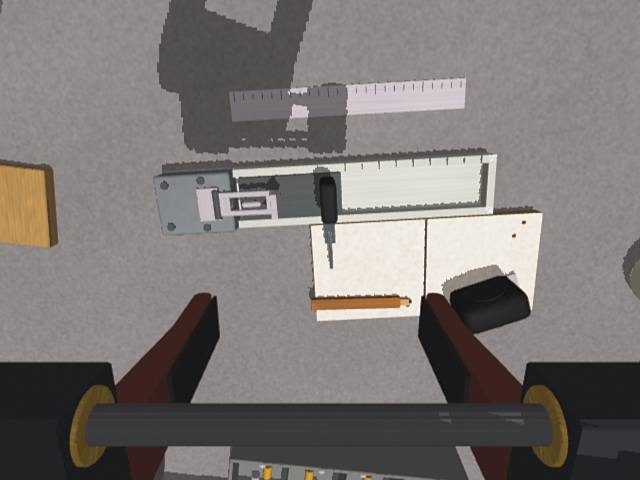

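```bash
cat > d.py <<'E'
from c import *
from scipy.optimize import least_squares
T=wT()
for a,b,z in(((235,168),(495,153),.026),((240,230),(495,213),.026),((313,225),(540,211),.018),((426,220),(425,309),.018)):
    p,q=atz("wrist",a,z,T),atz("wrist",b,z,T);d=q-p;print(p,q,np.rad2deg(np.arctan2(d[1],d[0])))
L={"handle":(0,0,.06),"pointer":(0,-.084,.0195),"tongue":(-.052,0,.063),"hasp_pivot":(-.115,0,.049),"stop_unit":(0,0,0)}
O=[("wrist","handle",330.4,201.3),("wrist","pointer",331.1,264),("wrist","tongue",275.2,201.3),("wrist","hasp_pivot",215.3,204.2),("wrist","stop_unit",326,188.8),
("top","pointer",336.8,204.1),("top","tongue",366.1,237.8),("top","hasp_pivot",394.3,235.1),("top","stop_unit",341.8,241.9),
("scene","handle",303.1,240.4),("scene","pointer",327.6,267.6),("scene","tongue",288.9,250.4),("scene","hasp_pivot",270.2,267.9),("scene","stop_unit",299.8,259)]
def f(v,full=False):
    e=[]
    c,s=np.cos(v[2]),np.sin(v[2])
    for cam,n,u,w in O:
        l=L[n];z=l[2];P=np.array([v[0]+c*l[0]-s*l[1],v[1]+s*l[0]+c*l[1]])
        e+=list(1000*(atz(cam,(u,w),z,T if cam=="wrist" else None)[:2]-P))
    return np.array(e)
s=least_squares(f,[.576,-.05,1.72],loss="soft_l1",f_scale=2)
print(s.x,np.rad2deg(s.x[2]))
for o,e in zip(O,f(s.x).reshape(-1,2)):print(o[:2],e)
c,sn=np.cos(s.x[2]),np.sin(s.x[2])
for cam,px in(("wrist",(426,265)),("top",(288.2,211.3)),("scene",(354.4,248.2))):
    p=atz(cam,px,.018,T if cam=="wrist" else None)[:2]-s.x[:2];print("line unit",p@[c,sn],p@[-sn,c])
np.save("unit.npy",s.x)
E
python3 d.py
```

```text
[ 0.558  -0.1497  0.026 ] [0.5088 0.12   0.026 ] 100.34165147620463
[ 0.6254 -0.1399  0.026 ] [0.5717 0.1363 0.026 ] 101.01264395670933
[ 0.6118 -0.06    0.018 ] [0.5647 0.1892 0.018 ] 100.7184051535965
[0.5905 0.0651 0.018 ] [0.6988 0.0862 0.018 ] 10.983306635239442
[ 0.5758 -0.0497  1.7203] 98.56729342753356
('wrist', 'handle') [-1.4036  3.2165]
('wrist', 'pointer') [-3.7352  3.46  ]
('wrist', 'tongue') [-2.9661 -0.0507]
('wrist', 'hasp_pivot') [1.2663 0.0785]
('wrist', 'stop_unit') [-3.3568 -0.3632]
('top', 'pointer') [ 3.5551 -2.0127]
('top', 'tongue') [-0.2854  0.3703]
('top', 'hasp_pivot') [-2.0525 -0.5401]
('top', 'stop_unit') [ 2.7234 -2.2489]
('scene', 'handle') [0.886  6.8494]
('scene', 'pointer') [ 5.5374 -0.6159]
('scene', 'tongue') [2.8803 2.8168]
('scene', 'hasp_pivot') [ 1.2134 -1.7679]
('scene', 'stop_unit') [-4.0452 -3.0185]
line unit 0.11420277032350946 -0.08548739177751356
line unit 0.10809711554744539 -0.08644673439318944
line unit 0.105910980857003 -0.09471802293838652
```

The wrist view shows the hasp strap at (245,204), with the tongue at about (272,203). The handle is at (329,200), the blade tip at (331,266) and the line at column 426. The unit axis comes out at about 100.7°, and the tongue at about (0.584,-0.104). I'm going down to grip it.

Emit:
carry_out([
  {"offset": [0, -0.02, 0.03], "turn": [0, 0, -1.8]},
  {"offset": [0.001, -0.043, 0.06], "turn": [0, 0, -3.6]},
  {"offset": [0.001, -0.043, 0.09], "turn": [0, 0, -3.6]},
  {"offset": [0.001, -0.043, 0.12], "turn": [0, 0, -3.6]},
  {"offset": [0.001, -0.043, 0.14], "turn": [0, 0, -3.6]},
  {"offset": [0.001, -0.043, 0.16], "turn": [0, 0, -3.6]},
  {"offset": [0.001, -0.043, 0.175], "turn": [0, 0, -3.6]},
  {"offset": [0.001, -0.043, 0.175], "turn": [0, 0, -3.6]},
], fingers=0.4)

```text
time_s: 3.38
tcp_pos: [0.5806, -0.0999, 0.1226]
tool_rot: [-0.094, 0.996, 0.001, -0.003]
force: [-1.0, 0.7, -0.1]
gripper_width: 0.0379
finger_force: 0.0
```

```bash
python3 c.py w2
```

```text
3.3833 [ 0.5806 -0.0999  0.1226] [-0.0942  0.9955  0.0011 -0.0027] [-0.2876  0.4448  1.6337  0.0001  1.0689 -2.0471] [-0.9633  0.7397 -0.1458]
handle 0.61 [398.7 270.8] [ 0.5751 -0.0523  0.06  ]
line 0.71 [521.  372.3] [0.6525 0.0717 0.018 ]
tongue 0.9 [310.7 270.7] [ 0.5837 -0.104   0.063 ]
hasp_pivot 0.65 [210.3 263.7] [ 0.5959 -0.1652  0.049 ]
stop_unit 0.93 [383.8 240.6] [ 0.5742 -0.0521  0.    ]
```

View pics/w2.png

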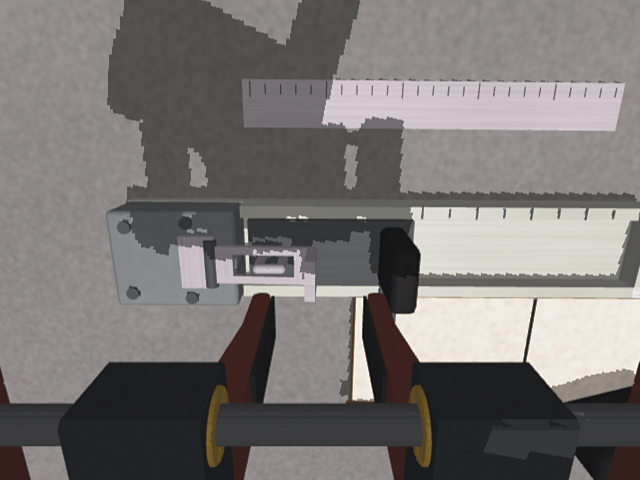

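The tongue's tab (311,272) sits between the fingers, and the position estimates agree to about 1 mm. I lower and then close.

Emit:
carry_out([
  {"offset": [0, 0, 0], "turn": [0, 0, 0]},
  {"offset": [0, 0, 0.015], "turn": [0, 0, 0]},
  {"offset": [0, 0, 0.03], "turn": [0, 0, 0]},
  {"offset": [0, 0, 0.041], "turn": [0, 0, 0]},
  {"offset": [0, 0, 0.041], "turn": [0, 0, 0]},
  {"offset": [0, 0, 0.041], "turn": [0, 0, 0]},
  {"offset": [0, 0, 0.041], "turn": [0, 0, 0]},
])

```text
time_s: 4.32
tcp_pos: [0.5839, -0.1022, 0.0848]
tool_rot: [-0.093, 0.996, -0.0, 0.0]
force: [0.1, 0.0, 0.7]
gripper_width: 0.0355
finger_force: 0.0
```

Emit:
carry_out([
  {"offset": [0, 0, 0], "turn": [0, 0, 0]},
  {"offset": [0, 0, 0], "turn": [0, 0, 0]},
  {"offset": [0, 0, 0], "turn": [0, 0, 0]},
  {"offset": [0, 0, 0], "turn": [0, 0, 0]},
  {"offset": [0, 0, 0], "turn": [0, 0, 0]},
  {"offset": [0, 0, 0], "turn": [0, 0, 0]},
  {"offset": [0, 0, 0], "turn": [0, 0, 0]},
  {"offset": [0, 0, 0], "turn": [0, 0, 0]},
], fingers=0)

```text
time_s: 4.98
tcp_pos: [0.5834, -0.1021, 0.0843]
tool_rot: [-0.093, 0.996, -0.0, -0.0]
force: [-0.0, -0.2, -0.5]
gripper_width: 0.0008
finger_force: 0.0
```

Fingers closed on nothing, so I'm looking.

```bash
python3 c.py w3; python3 -c "
from h import *;print(r.tcp_to_tips)
im=r.capture('scene');cv2.imwrite('pics/s3.png',cv2.resize(im[180:330,200:400,::-1],(800,600),interpolation=3))"
```

```text
4.9833 [ 0.5834 -0.1021  0.0843] [-0.0934  0.9956 -0.     -0.0001] [-0.2897  0.4936  1.6645 -0.0002  0.9836 -2.0474] [-0.0499 -0.2114 -0.5049]
handle 0.78 [418.4 291.6] [ 0.5744 -0.0527  0.06  ]
handle 0.21 [553.9 400.8] [0.6242 0.0377 0.06  ]
line 0.6 [552.4 398.9] [0.6502 0.0705 0.018 ]
tongue 0.95 [315.7 297.8] [ 0.586  -0.1032  0.063 ]
hasp_pivot 0.88 [196.6 282.8] [ 0.5954 -0.1657  0.049 ]
stop_unit 0.56 [397.  253.7] [ 0.5745 -0.0525  0.    ]
0.022
```

View pics/w3.png

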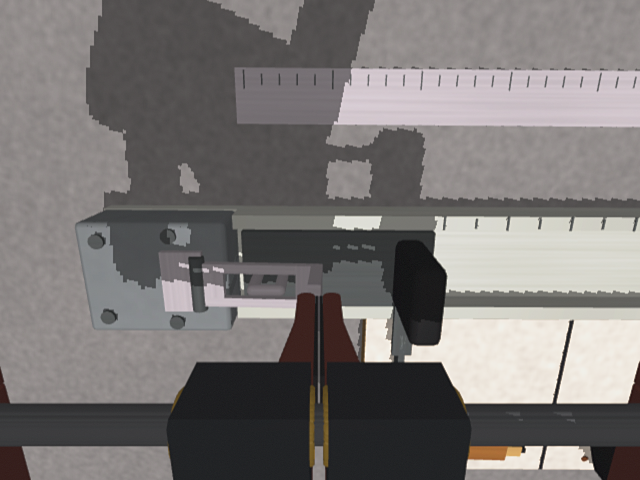

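View pics/s3.png

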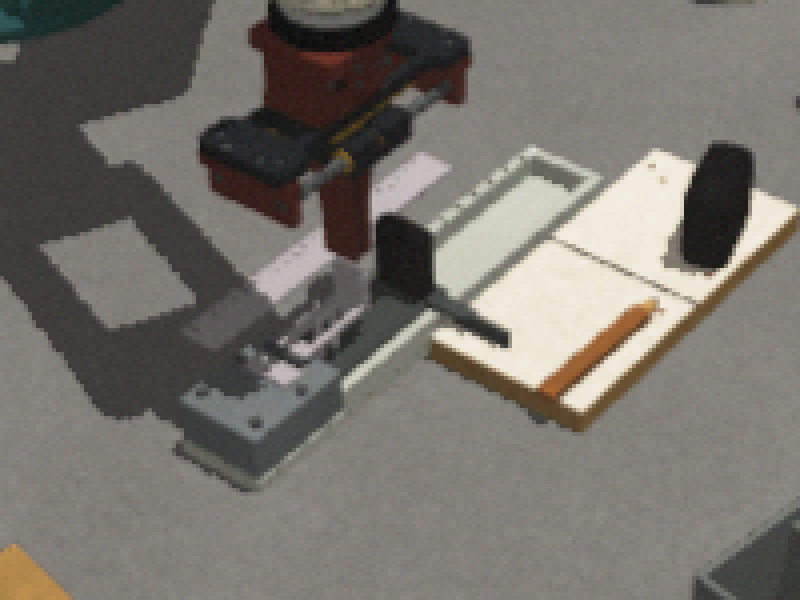

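```bash
python3 - <<'E'
from c import *
s=r.state();p=s["tcp_pos"];print(p)
for z in(.0623,.07,.08,.085,.09): 
    q=proj("scene",[p[0],p[1],z]);print(z,(q-[200,180])*4)
print("tongue top",(proj("scene",[.584,-.1036,.076])-[200,180])*4,"handle top",(proj("scene",[.5744,-.0525,.08])-[200,180])*4)
Tw=np.linalg.inv(wT());K=r.get_calibration("wrist")["mtx"]
T0=Tw
def pw(P): v=K@(T0[:3,:3]@np.array(P)+T0[:3,3]);return v[:2]/v[2]
a=np.deg2rad(100.7);u=np.array([np.cos(a),np.sin(a),0]);v=np.array([-np.sin(a),np.cos(a),0]);o=np.array([.5743,-.0523,0])
for x in(-.049,-.055):
  for y in(-.012,.012):
    for z in(.05,.076): print("tongue",x,y,z,pw(o+u*x+v*y+[0,0,z]))
E
```

```text
[ 0.5834 -0.1021  0.0843]
0.0623 [347.9737 282.8882]
0.07 [347.3571 273.3464]
0.08 [346.5502 260.8571]
0.085 [346.144  254.5707]
0.09 [345.736  248.2563]
tongue top [345.6018 267.3146] handle top [397.6295 221.6678]
tongue -0.049 -0.012 0.05 [321.9441 304.6094]
tongue -0.049 -0.012 0.076 [322.4136 328.5457]
tongue -0.049 0.012 0.05 [322.0031 262.4955]
tongue -0.049 0.012 0.076 [322.4984 281.8194]
tongue -0.055 -0.012 0.05 [310.7559 304.625 ]
tongue -0.055 -0.012 0.076 [309.8098 328.5633]
tongue -0.055 0.012 0.05 [310.4343 262.5116]
tongue -0.055 0.012 0.076 [309.4095 281.8376]
```

Both cameras show the fingertips at about z 0.082, level with the TCP and so just above the tongue top, not 22 mm ahead. I reopen, lower by small steps watching the force, and regrip.

Emit:
carry_out([
  {"offset": [0, 0, 0], "turn": [0, 0, 0]},
  {"offset": [0, 0, 0], "turn": [0, 0, 0]},
  {"offset": [0, 0, 0], "turn": [0, 0, 0]},
  {"offset": [0, 0, 0], "turn": [0, 0, 0]},
  {"offset": [0, 0, 0.003], "turn": [0, 0, 0]},
  {"offset": [0, 0, 0.006], "turn": [0, 0, 0]},
  {"offset": [0, 0, 0.009], "turn": [0, 0, 0]},
  {"offset": [0, 0, 0.009], "turn": [0, 0, 0]},
], fingers=0.4)

```text
time_s: 6.05
tcp_pos: [0.5829, -0.1019, 0.0744]
tool_rot: [-0.093, 0.996, 0.0, -0.001]
force: [-0.1, -0.4, 0.9]
gripper_width: 0.0348
finger_force: 0.0
```

Emit:
carry_out([
  {"offset": [0, 0, 0.003], "turn": [0, 0, 0]},
  {"offset": [0, 0, 0.006], "turn": [0, 0, 0]},
  {"offset": [0, 0, 0.008], "turn": [0, 0, 0]},
  {"offset": [0, 0, 0.008], "turn": [0, 0, 0]},
])

```text
time_s: 6.38
tcp_pos: [0.583, -0.102, 0.0667]
tool_rot: [-0.093, 0.996, 0.0, -0.0]
force: [0.7, -0.2, 0.2]
gripper_width: 0.0351
finger_force: 0.0
```

Emit:
carry_out([
  {"offset": [0, 0, 0], "turn": [0, 0, 0]},
  {"offset": [0, 0, 0], "turn": [0, 0, 0]},
  {"offset": [0, 0, 0], "turn": [0, 0, 0]},
  {"offset": [0, 0, 0], "turn": [0, 0, 0]},
  {"offset": [0, 0, 0], "turn": [0, 0, 0]},
  {"offset": [0, 0, 0], "turn": [0, 0, 0]},
  {"offset": [0, 0, 0], "turn": [0, 0, 0]},
], fingers=0)

```text
time_s: 6.97
tcp_pos: [0.584, -0.104, 0.0673]
tool_rot: [-0.094, 0.996, -0.002, 0.0]
force: [0.2, -7.5, -3.1]
gripper_width: 0.0056
finger_force: 30.0
```

Gripped at 5.6 mm. Now I swing along the arc with matching rotation.

Emit:
carry_out([
  {"offset": [0, -0.0008, -0.0027], "turn": [-2.5, 0, 0]},
  {"offset": [0, -0.0018, -0.0054], "turn": [-5, 0, 0]},
  {"offset": [0, -0.003, -0.008], "turn": [-7.5, 0, 0]},
  {"offset": [0, -0.0041, -0.0106], "turn": [-10, 0, 0]},
  {"offset": [0, -0.0054, -0.0131], "turn": [-12.5, 0, 0]},
  {"offset": [0, -0.0068, -0.0156], "turn": [-15, 0, 0]},
  {"offset": [0, -0.0083, -0.018], "turn": [-17.5, 0, 0]},
  {"offset": [0, -0.0099, -0.0203], "turn": [-20, 0, 0]},
  {"offset": [0, -0.0117, -0.0225], "turn": [-22.5, 0, 0]},
  {"offset": [0, -0.0135, -0.0247], "turn": [-25, 0, 0]},
  {"offset": [0, -0.0135, -0.0247], "turn": [-25, 0, 0]},
])

```text
time_s: 7.88
tcp_pos: [0.5863, -0.117, 0.0915]
tool_rot: [-0.09, 0.972, 0.216, -0.02]
force: [-0.3, -0.9, -1.3]
gripper_width: 0.0055
finger_force: 30.0
```

Emit:
carry_out([
  {"offset": [0, -0.0018, -0.0054], "turn": [-5, 0, 0]},
  {"offset": [0, -0.003, -0.008], "turn": [-7.5, 0, 0]},
  {"offset": [0, -0.0041, -0.0106], "turn": [-10, 0, 0]},
  {"offset": [0, -0.0054, -0.0131], "turn": [-12.5, 0, 0]},
  {"offset": [0, -0.0068, -0.0156], "turn": [-15, 0, 0]},
  {"offset": [0, -0.0083, -0.018], "turn": [-17.5, 0, 0]},
  {"offset": [0, -0.0099, -0.0203], "turn": [-20, 0, 0]},
  {"offset": [0, -0.0117, -0.0225], "turn": [-22.5, 0, 0]},
  {"offset": [0, -0.0135, -0.0247], "turn": [-25, 0, 0]},
  {"offset": [0, -0.0135, -0.0247], "turn": [-25, 0, 0]},
  {"offset": [0, -0.0135, -0.0247], "turn": [-25, 0, 0]},
])

```text
time_s: 8.8
tcp_pos: [0.5901, -0.1377, 0.1078]
tool_rot: [-0.084, 0.903, 0.42, -0.04]
force: [0.1, -1.2, -2.9]
gripper_width: 0.0054
finger_force: 30.0
```

```bash
python3 -c "
from h import *
s=r.state();print(s['joints'],s['force'])
im=r.capture('scene');cv2.imwrite('pics/s4.png',cv2.resize(im[180:330,200:400,::-1],(800,600),interpolation=3))"
```

```text
[-0.67506257  0.84047117  1.26418478  0.52929693  1.74390653 -2.53556802] [ 0.08382594 -1.23177874 -2.93294072]
```

View pics/s4.png

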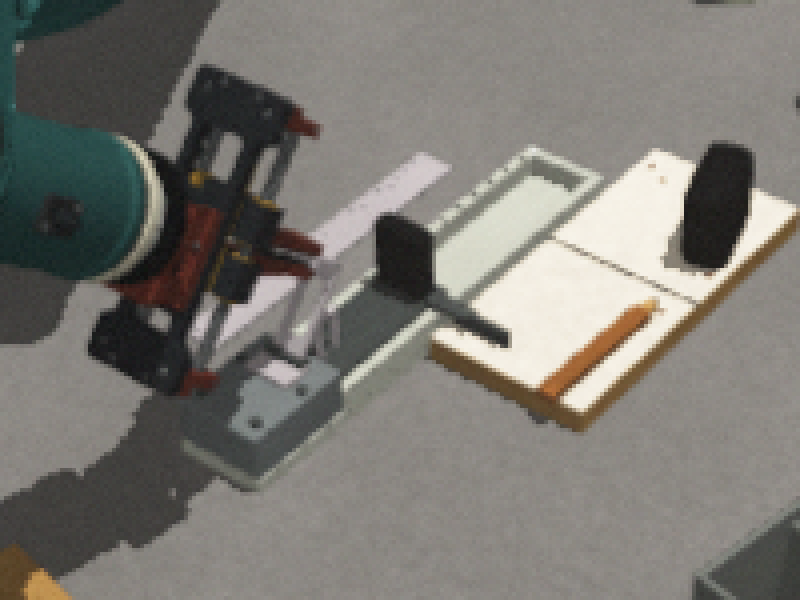

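The hasp is at about 50° and held, tongue near (310,265). I release, back out, turn upright and close the fingers, ready to push from the handle side.

Emit:
carry_out([
  {"offset": [0, 0, 0], "turn": [0, 0, 0]},
  {"offset": [0, 0, 0], "turn": [0, 0, 0]},
  {"offset": [0, 0, -0.01], "turn": [0, 0, 0]},
  {"offset": [0, 0, -0.025], "turn": [0, 0, 0]},
  {"offset": [0, 0, -0.045], "turn": [0, 0, 0]},
  {"offset": [0, 0.01, -0.045], "turn": [5, 0, 0]},
  {"offset": [0, 0.02, -0.04], "turn": [10, 0, 0]},
  {"offset": [0, 0.03, -0.035], "turn": [15, 0, 0]},
  {"offset": [0, 0.04, -0.03], "turn": [20, 0, 0]},
  {"offset": [0, 0.05, -0.025], "turn": [25, 0, 0]},
  {"offset": [0, 0.06, -0.02], "turn": [30, 0, 0]},
  {"offset": [0, 0.07, -0.015], "turn": [35, 0, 0]},
  {"offset": [0, 0.079, -0.009], "turn": [40, 0, 0]},
  {"offset": [0, 0.079, -0.009], "turn": [45, 0, 0]},
  {"offset": [0, 0.079, -0.009], "turn": [50, 0, 0]},
  {"offset": [0, 0.079, -0.009], "turn": [50, 0, 0]},
  {"offset": [0, 0.079, -0.009], "turn": [50, 0, 0]},
], fingers=0.25)

```text
time_s: 10.27
tcp_pos: [0.582, -0.093, 0.1762]
tool_rot: [-0.095, 0.996, 0.001, 0.0]
force: [0.1, -0.5, -0.3]
gripper_width: 0.0223
finger_force: 0.0
```

Emit:
carry_out([
  {"offset": [0, 0, 0], "turn": [0, 0, 0]},
  {"offset": [0, 0, 0], "turn": [0, 0, 0]},
  {"offset": [0, 0, 0], "turn": [0, 0, 0]},
  {"offset": [0, 0, 0], "turn": [0, 0, 0]},
], fingers=0)

```text
time_s: 10.6
tcp_pos: [0.5821, -0.0957, 0.1745]
tool_rot: [-0.092, 0.996, 0.0, -0.0]
force: [0.1, -0.1, -0.1]
gripper_width: 0.0009
finger_force: 0.0
```

```bash
cat > e.py <<'E'
from c import *
s=r.state();p=np.array(s["tcp_pos"]);M=R.from_quat(s["tool_rot"]).as_matrix()
a=np.deg2rad(100.7);u=np.array([np.cos(a),np.sin(a),0]);v=np.array([-np.sin(a),np.cos(a),0]);o=np.array([.5743,-.0523,0])
print("unit x,y,z",(p-o)@u,(p-o)@v,p[2],"tool y in unit",M[:,1]@u,M[:,1]@v,M[2,1],"tool z",M[:,2])
T=wT();im=r.capture("wrist");cv2.imwrite("pics/e.png",im[:,:,::-1])
for q in r.pinpoint("tongue","wrist")[:2]:
    O,d=ray("wrist",q["pixel"],T)
    # intersect ray with centre plane unit y=0
    k=-((O-o)@v)/(d@v);P=O+k*d-o;X=P@u;rel=np.array([X+.115,P[2]-.049]);print("tongue",q["p"],X,P[2],"hasp rad",np.arctan2(rel[1],rel[0])-np.arctan2(14,63),"radius",np.hypot(*rel))
E
python3 e.py
```

```text
unit x,y,z -0.04408664504381697 0.00040642487609761666 0.17453857476570617 tool y in unit 0.9999981920825317 -0.0017226982297845266 0.0008050729640231045 tool z [-0.0008  0.0007 -1.    ]
```

Emit:
carry_out([
  {"offset": [0, 0, 0.03], "turn": [0, 0, 0]},
  {"offset": [0, 0, 0.06], "turn": [0, 0, 0]},
  {"offset": [0, 0, 0.0845], "turn": [0, 0, 0]},
  {"offset": [0, 0, 0.0845], "turn": [0, 0, 0]},
  {"offset": [0, 0, 0.0845], "turn": [0, 0, 0]},
  {"offset": [0, -0.006, 0.0845], "turn": [0, 0, 0]},
  {"offset": [0, -0.012, 0.0835], "turn": [0, 0, 0]},
  {"offset": [0, -0.018, 0.082], "turn": [0, 0, 0]},
  {"offset": [0, -0.024, 0.08], "turn": [0, 0, 0]},
  {"offset": [0, -0.03, 0.078], "turn": [0, 0, 0]},
  {"offset": [0, -0.036, 0.0765], "turn": [0, 0, 0]},
  {"offset": [0, -0.042, 0.0765], "turn": [0, 0, 0]},
  {"offset": [0, -0.048, 0.0765], "turn": [0, 0, 0]},
])

```text
time_s: 11.78
tcp_pos: [0.5917, -0.1377, 0.1053]
tool_rot: [-0.093, 0.996, 0.003, 0.002]
force: [-16.0, 20.8, 65.8]
gripper_width: 0.0007
finger_force: 35.6
```

Emit:
carry_out([
  {"offset": [0, -0.006, 0], "turn": [0, 0, 0]},
  {"offset": [0, -0.012, 0], "turn": [0, 0, 0]},
  {"offset": [0, -0.018, 0], "turn": [0, 0, 0]},
  {"offset": [0, -0.024, 0], "turn": [0, 0, 0]},
  {"offset": [0, -0.03, 0], "turn": [0, 0, 0]},
  {"offset": [0, -0.036, 0], "turn": [0, 0, 0]},
  {"offset": [0, -0.036, 0], "turn": [0, 0, 0]},
  {"offset": [0, -0.036, 0], "turn": [0, 0, 0]},
])

```text
time_s: 12.45
tcp_pos: [0.6002, -0.1841, 0.1047]
tool_rot: [-0.094, 0.996, -0.006, 0.003]
force: [-8.9, -13.6, 27.6]
gripper_width: 0.0008
finger_force: 15.0
```

```bash
python3 e.py; python3 -c "
from h import *
im=r.capture('scene');cv2.imwrite('pics/s5.png',cv2.resize(im[180:330,200:400,::-1],(800,600),interpolation=3))"
```

```text
unit x,y,z -0.13435737959245816 -0.0010079572295483594 0.10466251444680344 tool y in unit 0.9999248919736375 0.0005652081765710926 -0.012242996006961201 tool z [ 0.007  -0.0111 -0.9999]
tongue 0.89 -0.15066542390826626 0.10208946087289189 hasp rad 1.9436744306258378 radius 0.06395712093528483
```

View pics/s5.png

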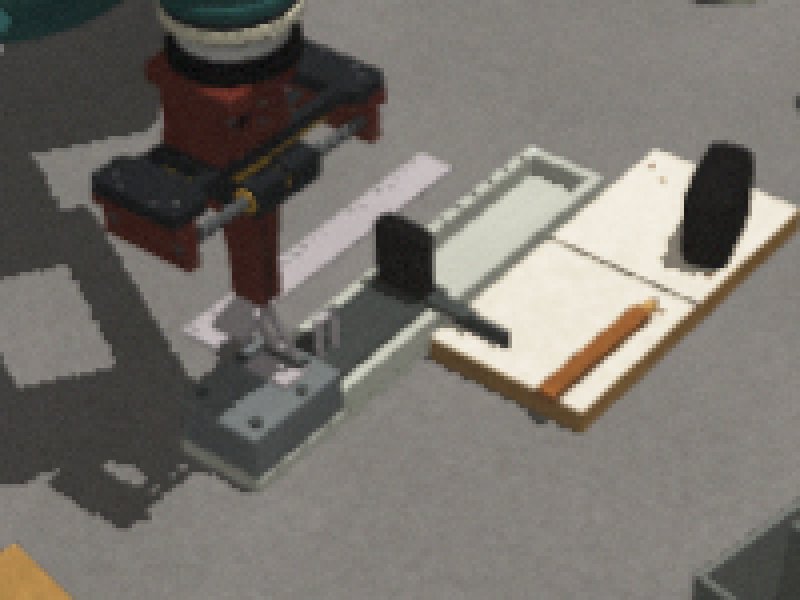

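The hasp now leans back over the housing, at about 1.94 rad. I lift off and check.

Emit:
carry_out([
  {"offset": [0, -0.003, 0], "turn": [0, 0, 0]},
  {"offset": [0, -0.003, -0.01], "turn": [0, 0, 0]},
  {"offset": [0, 0, -0.03], "turn": [0, 0, 0]},
  {"offset": [0, 0, -0.06], "turn": [0, 0, 0]},
  {"offset": [0, 0.03, -0.07], "turn": [0, 0, 0]},
  {"offset": [0, 0.06, -0.07], "turn": [0, 0, 0]},
  {"offset": [0, 0.09, -0.07], "turn": [0, 0, 0]},
  {"offset": [0, 0.128, -0.07], "turn": [0, 0, 0]},
  {"offset": [0, 0.128, -0.07], "turn": [0, 0, 0]},
  {"offset": [0, 0.128, -0.07], "turn": [0, 0, 0]},
  {"offset": [0, 0.128, -0.07], "turn": [0, 0, 0]},
], fingers=0.5)

```text
time_s: 13.52
tcp_pos: [0.5744, -0.0516, 0.1692]
tool_rot: [-0.094, 0.996, -0.0, 0.001]
force: [0.3, -0.5, -0.1]
gripper_width: 0.0441
finger_force: 0.0
```

```bash
python3 e.py; python3 c.py w6
```

```text
unit x,y,z 0.0006675525856679995 -0.00024175010110593894 0.1691560250904529 tool y in unit 0.9999991304353377 0.0009636970330829584 -0.0009002314131026193 tool z [ 0.0012 -0.0007 -1.    ]
tongue 0.86 -0.1546156310888666 0.09897816574209639 hasp rad 2.022375902134584 radius 0.06377472287288774
13.6167 [ 0.5745 -0.0524  0.1688] [-0.0929  0.9957 -0.0003  0.0004] [-0.2105  0.3732  1.6197 -0.0004  1.1478 -1.9671] [-0.2052 -0.3145  0.216 ]
handle 0.65 [317.6 241.3] [ 0.5742 -0.0534  0.06  ]
pointer 0.94 [318.2 319.7] [ 0.6552 -0.0379  0.0195]
line 0.92 [445.  334.9] [0.6502 0.0733 0.018 ]
tongue 0.74 [ 65. 259.] [ 0.6186 -0.2254  0.063 ]
tongue 0.65 [444.2 336.3] [0.6289 0.0529 0.063 ]
hasp_pivot 0.74 [159.1 236.8] [ 0.5953 -0.1664  0.049 ]
stop_unit 0.68 [316.5 221.9] [ 0.5757 -0.0542  0.    ]
```

View pics/w6.png

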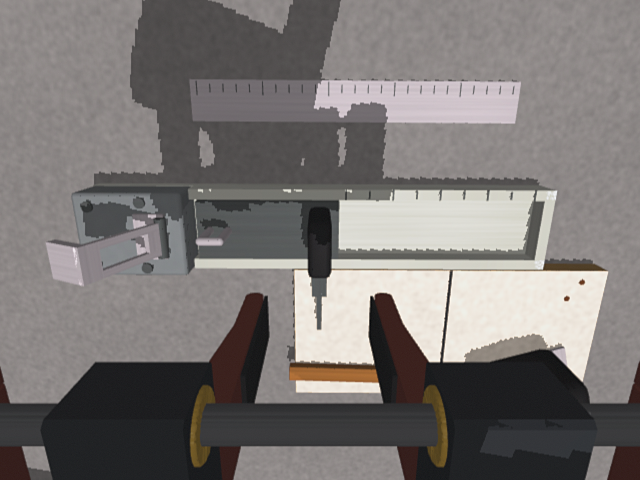

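The hasp is well back, with its tongue at (70,262), about 2.0 rad. The handle (318,240) is between the fingers, and the pointer (319,328) is about 110 mm from the line (446,330). Next I descend and grip the handle.

Emit:
carry_out([
  {"offset": [0, 0, 0.03], "turn": [0, 0, 0]},
  {"offset": [0, 0, 0.06], "turn": [0, 0, 0]},
  {"offset": [0, 0, 0.08], "turn": [0, 0, 0]},
  {"offset": [0, 0, 0.1], "turn": [0, 0, 0]},
  {"offset": [0, 0, 0.115], "turn": [0, 0, 0]},
  {"offset": [0, 0, 0.115], "turn": [0, 0, 0]},
  {"offset": [0, 0, 0.115], "turn": [0, 0, 0]},
])

```text
time_s: 14.55
tcp_pos: [0.5732, -0.0513, 0.0529]
tool_rot: [-0.093, 0.996, 0.0, -0.001]
force: [0.3, 0.7, 1.0]
gripper_width: 0.0437
finger_force: 0.0
```

Emit:
carry_out([
  {"offset": [0, 0, 0], "turn": [0, 0, 0]},
  {"offset": [0, 0, 0], "turn": [0, 0, 0]},
  {"offset": [0, 0, 0], "turn": [0, 0, 0]},
  {"offset": [0, 0, 0], "turn": [0, 0, 0]},
  {"offset": [0, 0, 0], "turn": [0, 0, 0]},
  {"offset": [0, 0, 0], "turn": [0, 0, 0]},
  {"offset": [0, 0, 0], "turn": [0, 0, 0]},
], fingers=0)

```text
time_s: 15.13
tcp_pos: [0.5745, -0.052, 0.0543]
tool_rot: [-0.093, 0.996, -0.001, 0.001]
force: [-2.0, -3.6, 5.4]
gripper_width: 0.0157
finger_force: 30.0
```

Gripped at 15.7 mm. Pulling 100 mm first.

Emit:
carry_out([
  {"offset": [0, 0.004, 0], "turn": [0, 0, 0]},
  {"offset": [0, 0.01, 0], "turn": [0, 0, 0]},
  {"offset": [0, 0.018, 0], "turn": [0, 0, 0]},
  {"offset": [0, 0.026, 0], "turn": [0, 0, 0]},
  {"offset": [0, 0.034, 0], "turn": [0, 0, 0]},
  {"offset": [0, 0.042, 0], "turn": [0, 0, 0]},
  {"offset": [0, 0.05, 0], "turn": [0, 0, 0]},
  {"offset": [0, 0.058, 0], "turn": [0, 0, 0]},
  {"offset": [0, 0.066, 0], "turn": [0, 0, 0]},
  {"offset": [0, 0.074, 0], "turn": [0, 0, 0]},
  {"offset": [0, 0.082, 0], "turn": [0, 0, 0]},
  {"offset": [0, 0.09, 0], "turn": [0, 0, 0]},
  {"offset": [0, 0.096, 0], "turn": [0, 0, 0]},
  {"offset": [0, 0.1, 0], "turn": [0, 0, 0]},
  {"offset": [0, 0.1, 0], "turn": [0, 0, 0]},
  {"offset": [0, 0.1, 0], "turn": [0, 0, 0]},
  {"offset": [0, 0.1, 0], "turn": [0, 0, 0]},
])

```text
time_s: 16.55
tcp_pos: [0.5568, 0.045, 0.0543]
tool_rot: [-0.094, 0.996, -0.002, 0.001]
force: [0.4, -9.9, 3.3]
gripper_width: 0.0158
finger_force: 30.0
```

```bash
python3 e.py; python3 c.py w7; python3 - <<'E'
from c import *
im=r.capture("top");cv2.imwrite("pics/t7.png",im[:,:,::-1])
for cam in("top","scene"):
    if cam=="scene": r.capture(cam)
    for t,z in(("pointer",.0195),("line",.018)):
        for q in r.pinpoint(t,cam)[:1]: print(cam,t,q["p"],q["pixel"],atz(cam,q["pixel"],z))
E
```

```text
unit x,y,z 0.09881702804181733 -0.0008479652399742022 0.05428406791166239 tool y in unit 0.9999931649433108 0.0008594441867788481 -0.003596028691563899 tool z [ 0.0027 -0.0031 -1.    ]
16.65 [0.5568 0.0449 0.0543] [-0.0936  0.9956 -0.0017  0.0012] [-0.0411  0.4961  1.766  -0.004   0.8765 -1.7969] [  0.9792 -10.9752   5.0864]
handle 0.83 [316.8 320.8] [0.5578 0.0441 0.06  ]
handle 0.5 [144.9 269.1] [ 0.5475 -0.0309  0.06  ]
tongue 0.62 [175.2  94.6] [ 0.4764 -0.023   0.063 ]
stop_unit 0.67 [145.3 267.8] [ 0.5743 -0.0533  0.    ]
top pointer 0.68 [396.0, 232.8] [ 0.5987 -0.1727  0.0195]
top line 0.7 [285.2, 208.9] [0.6505 0.0769 0.018 ]
scene pointer 0.68 [349.8, 247.8] [0.6454 0.0601 0.0195]
scene line 0.69 [269.3, 266.3] [ 0.5576 -0.1423  0.018 ]
```

View pics/w7.png

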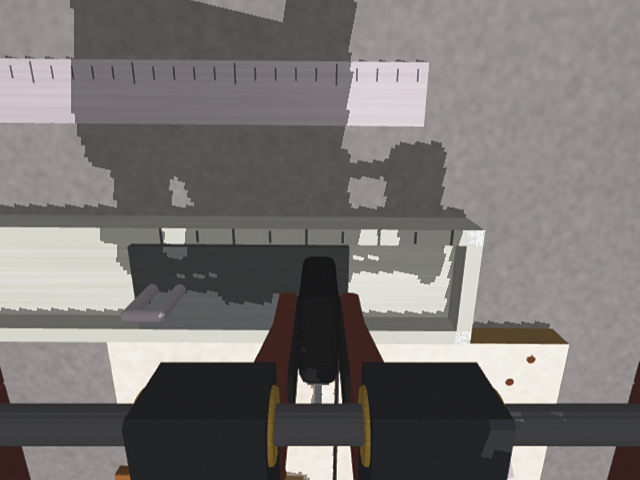

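The pointer root (317,395) is just left of the line (336,450). I'm measuring the gap numerically.

```bash
cat > g.py <<'E'
from c import *
a=np.deg2rad(100.7);u=np.array([np.cos(a),np.sin(a),0]);v=np.array([-np.sin(a),np.cos(a),0]);o=np.array([.5743,-.0523,0])
def TT(p,q):
    T=np.eye(4);T[:3,:3]=R.from_quat(q).as_matrix();T[:3,3]=p;return T@np.array(r.get_calibration("wrist")["mount"])
def meas(f,T,rows,c0,c1,z,n):
    g=cv2.cvtColor(cv2.imread(f),cv2.COLOR_BGR2GRAY).astype(float)
    for y in rows:
        seg=g[y,c0:c1];m=np.median(seg);w=np.clip(m-25-seg,0,None)
        if w.sum()==0: print(n,y,"none");continue
        x=(w*np.arange(c0,c1)).sum()/w.sum();P=atz("wrist",(x,y),z,T)-o;print(n,y,round(x,1),"unit x %.4f y %.4f"%(P@u,P@v))
T6=TT([.5745,-.0524,.1688],[-.0929,.9957,-.0003,.0004])
meas("pics/w6.png",T6,(285,300,315,330),432,462,.018,"line6")
meas("pics/w6.png",T6,(305,312,320),300,340,.032,"pointer6")
T7=TT([.5568,.0449,.0543],[-.0936,.9956,-.0017,.0012])
meas("pics/w7.png",T7,(450,460,470),325,342,.018,"line7")
g=cv2.cvtColor(cv2.imread("pics/w7.png"),cv2.COLOR_BGR2GRAY)
print(g[395,295:345]);print(g[460,295:345])
for c,z in((313,.032),(322,.032)):P=atz("wrist",(c,398),z,T7)-o;print(P@u,P@v)
for cam,f,P in(("top","t7",None),):
    for x in(.0988,):
        print([proj(cam,o+u*x+v*y+[0,0,.032]) for y in(-.03,-.084)])
    print([proj(cam,o+u*.11+v*y+[0,0,.018]) for y in(-.03,-.084,-.14)])
im=cv2.imread("pics/t7.png")[170:250,255:362];cv2.imwrite("pics/t7c.png",cv2.resize(im,(749,560),interpolation=cv2.INTER_NEAREST))
E
python3 g.py
```

```text
line6 285 449.3 unit x 0.1086 y -0.0510
line6 300 447.8 unit x 0.1087 y -0.0647
line6 315 446.0 unit x 0.1085 y -0.0787
line6 330 444.3 unit x 0.1083 y -0.0931
pointer6 305 318.5 unit x -0.0005 y -0.0623
pointer6 312 317.7 unit x -0.0012 y -0.0686
pointer6 320 318.8 unit x -0.0003 y -0.0759
line7 450 334.8 unit x 0.1083 y -0.1125
line7 460 334.5 unit x 0.1083 y -0.1202
line7 470 334.4 unit x 0.1083 y -0.1281
[ 58 161 241 233 230 229 228 227 228 228 229 230 232 233 234 238 240 155
 138 128  92  90  93  92  90  86 116 232 247 242 242 241 240 240 238 238
 236 239 244 156  54  36  50 134 250 249 151  41  18  24]
[237 236 237 237 237 237 238 238 238 239 239 239 239 238 237 237 236 236
 235 235 234 233 234 235 236 237 238 239 239 239 239 238 238 237 237 237
 241 248 106  33  32  88 217 242 239 236 235 235 233 231]
0.09541792117668824 -0.06350247054298677
0.10033059607995558 -0.0634942753121091
[array([296.4212, 237.3206]), array([292.1902, 213.4618])]
[array([291.7344, 238.7105]), array([287.5743, 215.1476]), array([283.2931, 190.898 ])]
```

View pics/t7c.png

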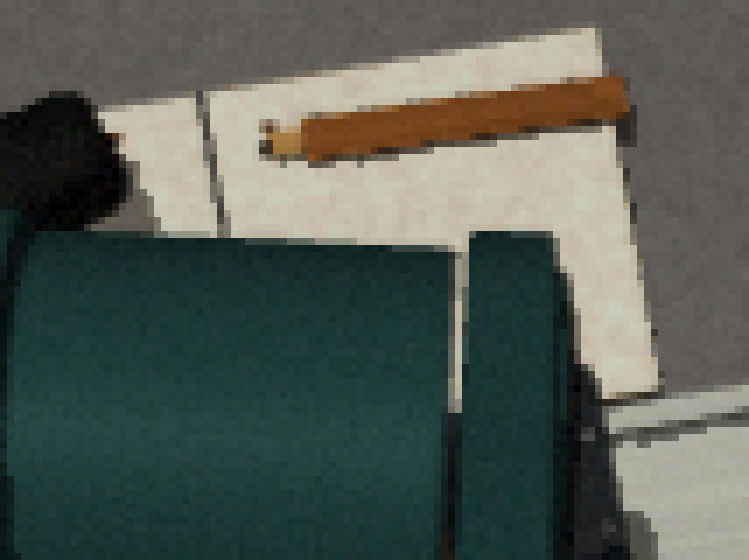

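The line is at 108.4 mm and the pointer at 97.9 mm, so I pull 10.5 mm more. The arm hides the pointer in this top crop.

Emit:
carry_out([
  {"offset": [0, 0.003, 0], "turn": [0, 0, 0]},
  {"offset": [0, 0.006, 0], "turn": [0, 0, 0]},
  {"offset": [0, 0.009, 0], "turn": [0, 0, 0]},
  {"offset": [0, 0.0105, 0], "turn": [0, 0, 0]},
  {"offset": [0, 0.0105, 0], "turn": [0, 0, 0]},
  {"offset": [0, 0.0105, 0], "turn": [0, 0, 0]},
  {"offset": [0, 0.0105, 0], "turn": [0, 0, 0]},
  {"offset": [0, 0.0105, 0], "turn": [0, 0, 0]},
  {"offset": [0, 0.0105, 0], "turn": [0, 0, 0]},
  {"offset": [0, 0.0105, 0], "turn": [0, 0, 0]},
])

```text
time_s: 18.13
tcp_pos: [0.5549, 0.055, 0.0543]
tool_rot: [-0.094, 0.996, -0.002, 0.001]
force: [0.3, -11.5, 3.8]
gripper_width: 0.0159
finger_force: 30.0
```

```bash
python3 e.py; python3 - <<'E'
from c import *
a=np.deg2rad(100.7);u=np.array([np.cos(a),np.sin(a),0]);v=np.array([-np.sin(a),np.cos(a),0]);o=np.array([.5743,-.0523,0])
T=wT();g=cv2.cvtColor(r.capture("wrist"),cv2.COLOR_RGB2GRAY);cv2.imwrite("pics/w8c.png",cv2.resize(g[360:480,250:400],(750,600)))
for y in(392,396,460,470):
    print(y,g[y,295:345])
for x,z in((.1085,.018),(.1085,.032)):
    for y in(-.06,-.065,-.115,-.13):
        Ti=np.linalg.inv(T);p=r.get_calibration("wrist")["mtx"]@(Ti[:3,:3]@(o+u*x+v*y+[0,0,z])+Ti[:3,3]);print(z,y,p[:2]/p[2])
r.capture("scene")
for t,z in(("pointer",.0195),("line",.018)):
    for q in r.pinpoint(t,"scene")[:2]: P=atz("scene",q["pixel"],z)-o;print(t,q["p"],q["pixel"],P@u,P@v)
E
```

```text
unit x,y,z 0.10904207841337861 -0.0008876860236629296 0.05428505413170362 tool y in unit 0.9999925379557886 0.0007282312749177797 -0.003793904578585513 tool z [ 0.0028 -0.0033 -1.    ]
392 [ 37 137 254 244 240 239 239 240 241 241 242 242 242 242 242 243 245 219
 146 125  92  90  92  93  92  87  91 167 240 237 236 236 235 235 234 235
 235 235 236 237 238 239 239 239 243 251 113  22  19  25]
396 [ 75 194 246 239 237 237 237 237 238 238 238 239 239 240 241 244 217 146
 141 127  93  91  93  92  91  86 128 248 239 236 236 236 236 236 237 238
 239 239 239 239 240 240 240 240 244 251 163  44  14  22]
460 [236 235 235 234 234 234 234 235 236 238 239 239 239 239 239 238 237 237
 237 240 245 159  52  31  65 171 247 239 236 236 236 234 232 230 231 231
 231 233 234 235 236 237 238 237 237 236 235 233 233 234]
470 [236 236 235 235 236 236 236 236 236 235 235 235 236 235 236 236 236 236
 236 240 248 162  52  29  65 172 245 237 234 233 234 234 235 235 235 235
 235 234 233 232 232 232 231 231 231 232 234 236 237 238]
0.018 -0.06 [318.2494 376.8229]
0.018 -0.065 [318.257  384.2077]
0.018 -0.115 [318.328  453.1771]
0.018 -0.13 [318.3476 472.2808]
0.032 -0.06 [318.154  392.4819]
0.032 -0.065 [318.1627 400.1984]
0.032 -0.115 [318.2435 471.982 ]
0.032 -0.13 [318.2658 491.7753]
pointer 0.55 [351.4, 248.4] 0.09764279372582607 -0.09561769154275689
line 0.76 [357.2, 244.8] 0.12111709083717198 -0.09834186126953542
```

View pics/w8c.png

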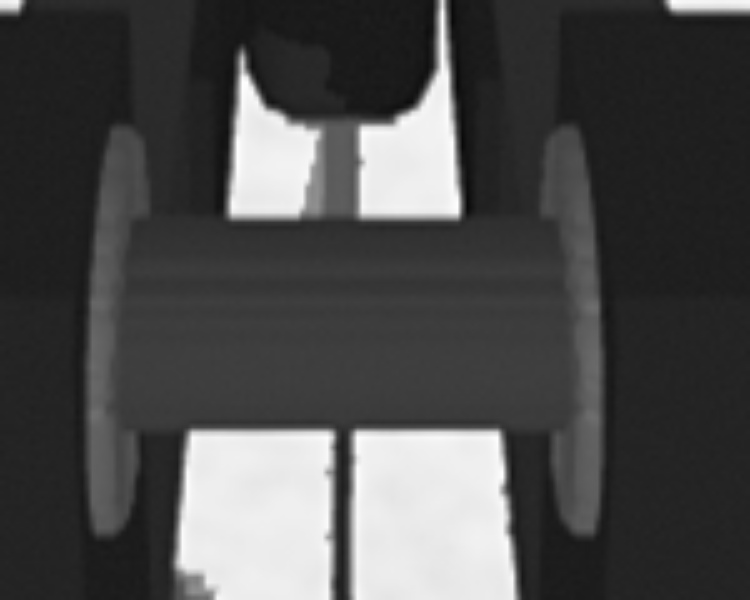

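The blade (centre column ~318) lines up with the pencil line (column 318), and the hasp was back when last seen. I'm handing in.

```bash
python3 -c "
from bench import r
s=r.state();print(s['time_s'],s['tcp_pos'],s['finger_force']);print(r.finish_job())"
```

```text
18.4333 [0.55494773 0.05500471 0.05425931] 30.011313557624817
the job is handed in; nothing more can be done
None
```

I handed the job in at 18.4 s with the hasp swung back to about 2.0 rad, the pointer lined up on the pencil line in the wrist image, and the slide at rest, held in the fingers at 30 N; the result was not reported back.

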